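# Stack chess trays in steps on the piece box

## Task

Stack the two chess trays on the open red piece box so that they step out and back, each settled level on the rim below with its keel inside: first the dark walnut tray, lengthwise with the box but stepped out about two centimetres towards the brass clasp, then the pale tray on it, stepped back so that it is straight above the box again. Set them down by hand rather than dropping them, let go, and leave the bishop, the ashtray, the bulldog clip and the loose lid where they are.

Things in the scene. Friction and masses are not known exactly. Their poses are not given: they have to be found in the camera images.
- box_rim (a point): centre of the top rim of the red box, 50 mm above the desk; x runs along the box to the end with the brass clasp, z up. A tray that rests on the rim, its keel in the opening, has its centre 14 mm above this point and can sit up to 30 mm off lengthwise and 4 mm sideways. A second tray rests likewise on the first: its centre is 48 mm above this point.
- box: red lacquered wooden piece box, 160 long x 58 wide x 50 mm high, fast on the desk at any yaw, open on top: walls 5 mm thick, opening 150 x 48 mm, 30 mm deep. A brass clasp, 40 mm wide, juts out 14 mm at its +x end. Origin under its centre.
- walnut_mid (a point): dark walnut tray, open on top, 160 long x 58 wide x 40 mm high over all, 0.2 to 0.3 kg, the same at both ends, cream chessmen lying fixed in it, 10 mm below its rim. The point is its centre, half-way up; x runs along its length, z up. Grip it across its 58 mm width at mid-length, in the upper half of its walls (about 10 mm above this point), so that the fingertips stay above the board.
- walnut: the walnut tray; origin at the foot of its keel, 20 mm below walnut_mid. Its underside is a flat board, 160 x 58 mm, with a centred keel below it, 90 x 40 mm and 6 mm deep, stepped in 2 mm at the foot; it stands on the keel. Walls 5 mm thick: the opening is 150 x 48 mm.
- pale_mid (a point): pale wood tray, open on top, 160 long x 58 wide x 40 mm high over all, 0.2 to 0.3 kg, the same at both ends, black chessmen lying fixed in it, 10 mm below its rim. The point is its centre, half-way up; x runs along its length, z up. Grip it across its 58 mm width at mid-length, in the upper half of its walls (about 10 mm above this point), so that the fingertips stay above the board.
- pale: the pale tray; origin at the foot of its keel, 20 mm below pale_mid. Its underside is a flat board, 160 x 58 mm, with a centred keel below it, 90 x 40 mm and 6 mm deep, stepped in 2 mm at the foot; it stands on the keel. Walls 5 mm thick: the opening is 150 x 48 mm.
- bishop: cream porcelain chess bishop, 95 mm tall, 36 mm across the foot, standing; origin under its centre. Bystander
- ashtray: clear glass ashtray, 112 mm across, 34 mm high; origin under its centre. Bystander
- clip: steel bulldog clip lying flat, about 70 x 66 x 22 mm; origin under its centre. Bystander
- lid: red lacquered sliding lid of the box, 158 x 50 x 7 mm, lying on the desk; origin under its centre. Bystander
Mind the look-alikes: they are no part of the job. What is shaped like the pale but turquoise is not meant. Leave any purple look-alike of the walnut alone.

How it is judged:
By the outcome, as a careful person would: the job done as asked, in the order asked, and still so for the second after the job is handed in, with the robot touching nothing.
It also fails if it takes over 61 s, if anything falls off the work surface, if the arm or the gripper's body presses on something with over 40 N, if the wrist force passes 120 N, or if a joint passes its speed limit or range.

## Robot

A 7-joint arm with a two-finger parallel gripper is mounted at the origin on the work surface. World frame = base frame: x ahead of the robot, y to its left, z up, the work surface at z = 0. Lengths are in m, angles in degrees, forces in N, time in s.
With the tool pointing down it reaches from about 0.425 to 0.875 m from the base axis. Payload 4.7 kg.
Tool frame: the origin (TCP) lies at the very end of the fingers, on their centre line; the grasp point (between the pads) lies 19 mm behind it (pinch_z is the distance from the TCP to the grasp point, in m); z points along the fingers, y is the direction in which the jaws open and shut (so a half turn about z gives the same grasp; the last joint's range is limited). The gripper opens to 87 mm and grips with 3 to 60 N. Pads are 19 mm wide; open, the fingers measure 117 mm over their backs; the gripper's body (75 mm by 190 mm) begins 51 mm behind the grasp point.
Start: joints at [70.594, 18.392, -4.016, 83.108, 1.295, 78.541, -3.26], TCP at [0.225, -0.61, 0.202] pointing down, gripper open.
Joint ranges: [-163.93, 163.93], [-17.29, 119.83], [-79.2, 71.16], [3.27, 140.29], [-89.18, 269.18], [5.43, 117.66], [-154.24, 154.24]. Speed limits (degrees/s): [147.25, 147.25, 180, 180, 180, 180, 180].

## Interface

Orientations are given as [roll, pitch, yaw] about the fixed x, y, z axes, in that order (R = Rz(yaw) Ry(pitch) Rx(roll)).
In Python, from cell import get_obs, read_camera, camera_params, sign_off, pinch_z gives the robot as it stands.
- The arm moves only by the shell command python3 -m handwheel 'ROWS' [FORCE]. ROWS is JSON, a list of rows, each a list of 5 numbers: the finger opening in m, from 0 to 0.087, then the shift along the tool's x, y, z in m, then the turn about the tool's z in rad. In form: [[jaw, tx, ty, tz, twist], ...]. A call has 1 to 20 rows; each row is the pose to reach, as a shift and turn from the pose commanded when the call began, along the tool's axes at that moment; what a row does not reach only later rows make up. A row lasts 1/10 s, in which the tool goes at most 50 mm and 8.59 degrees, less where a joint would pass 70% of its speed; a pose out of reach is approached as far as the arm can. A call with a gripper value outside its range is refused whole. The fingers move at their own pace and stop on an object; FORCE is the grip in N (left out, the last holds). Time passes only in rows, so rows that repeat a pose let the fingers close. It gives the time, the measured TCP pose, the force and the opening at its end, in the units of the state.
- get_obs(): the state, without advancing time (a new reading comes with each control period).
- read_camera(name): name is "scene" or "top" or "wrist"; returns the picture (480x640x3 uint8, blue, green, red); there is no depth.
- camera_params(name): a dict with "camera_matrix" (3x3 intrinsics, pixels), "R" (3x3) and "t" (3): a world point X has camera coordinates R X + t. Camera axes: x right, y down, z forward; pixel columns grow to the right and rows downward; lengths in m; the calibration is good to about 2 mm. A picture is of the moment at which its call begins: read the wrist's pose just before it. camera_params takes no time and is no camera call; for the wrist camera it gives the pose at the moment of the call.
- sign_off(): hands the job in, once; it reports no verdict.
The state is a dict: "time_s": time; "qpos": joint angles; "joint_velocities": joint speeds; "effort": joint torques, N m; "tool_pos": TCP position; "tool_rot": TCP orientation; "force": force on the tool from outside, world axes, zero at the start; "wrist_torque": the same for the moment, N m; "grip_width": finger opening in m.
Only numpy, scipy, OpenCV 4.12 (cv2) and the standard library are available. Lean on these libraries where they do the work, as an engineer would, in place of code of your own. Each camera call takes 0.05 s, during which the arm holds its last target.

## Working session

There is one attempt and no reset: what is moved stays moved. The work goes in short steps, Python scripts to look and compute and a shell command to move; the robot and the scene stay as the last step left them, time stands still between calls to the robot, and variables do not carry over. Pictures are saved under pics/ and viewed, and the job is handed in when it is done.

```bash
mkdir -p pics; ls; python3 - <<'E'
from cell import *
import cv2
print(get_obs(),pinch_z)
for n in("scene","top","wrist"):
    p=camera_params(n);print(n,p)
    cv2.imwrite(f"pics/{n}0.png",read_camera(n))
E
```

```text
pics
{'time_s': 0.0, 'qpos': array([70.59547869, 18.43961116, -4.01511972, 83.17549462,  1.29541238,
       78.53932695, -3.26249139]), 'joint_velocities': array([-0.07473771, -0.0422372 , -0.00549192, -0.04353635,  0.02200906,
       -0.00678449, -0.09459144]), 'effort': array([-3.32122490e-04, -4.91289639e+01, -4.03972529e-01, -3.12523091e+01,
       -6.38511172e-02,  4.38740419e-02,  2.04685966e-04]), 'tool_pos': array([ 0.22431574, -0.6094396 ,  0.20085004]), 'tool_rot': array([-1.79890831e+02,  6.24178848e-03,  2.02114902e+01]), 'force': array([ 0.18266825, -0.07054089, -0.24891955]), 'wrist_torque': array([ 0.01008827,  0.04039614, -0.04691359]), 'grip_width': 0.0871744872911501} 0.0187
scene {'camera_matrix': array([[467.75424787,   0.        , 325.71022934],
       [  0.        , 467.75424787, 244.57779306],
       [  0.        ,   0.        ,   1.        ]]), 'R': array([[ 0.81313574,  0.58186341, -0.01566015],
       [ 0.43016136, -0.61882676, -0.65727821],
       [-0.39213706,  0.52772001, -0.75348531]]), 't': array([-0.45656492, -0.23339122,  1.1883133 ])}
top {'camera_matrix': array([[488.93373498,   0.        , 314.83974501],
       [  0.        , 488.93373498, 236.52747667],
       [  0.        ,   0.        ,   1.        ]]), 'R': array([[ 0.02433272, -0.99969189, -0.0049043 ],
       [-0.99481878, -0.02372914, -0.09885606],
       [ 0.09870923,  0.00728433, -0.99508966]]), 't': array([-0.02279042,  0.59525472,  1.0431659 ])}
wrist {'camera_matrix': array([[338.47392776,   0.        , 318.71457013],
       [  0.        , 338.47392776, 236.09922794],
       [  0.        ,   0.        ,   1.        ]]), 'R': array([[ 0.34663563, -0.93799913, -0.00117078],
       [-0.90284524, -0.33398257,  0.27078796],
       [-0.25438989, -0.09280773, -0.96263831]]), 't': array([-0.64859235, -0.03341523,  0.38990339])}
```

View pics/top0.png

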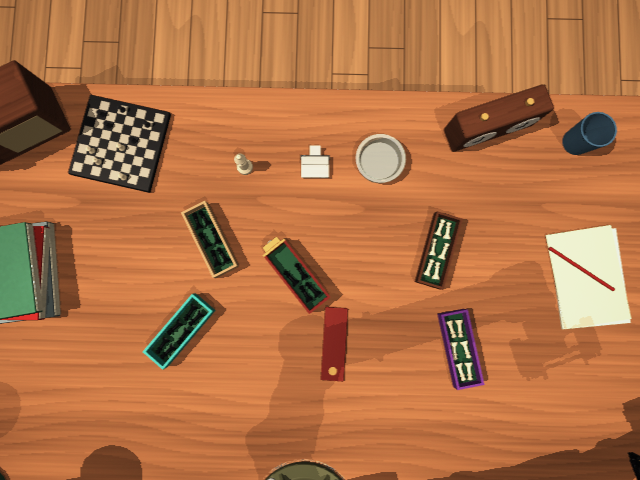

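View pics/scene0.png

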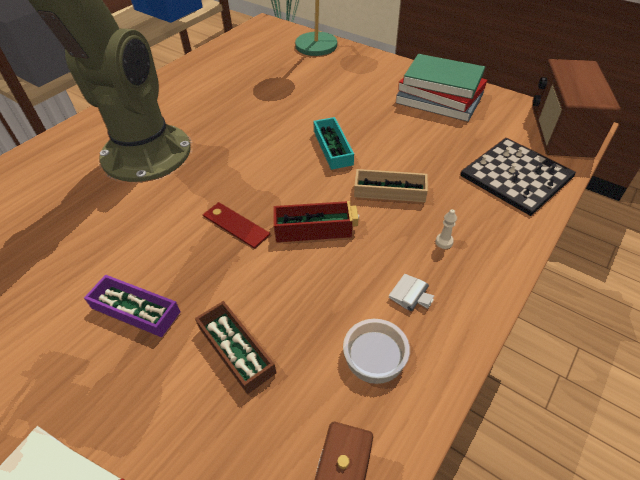

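View pics/wrist0.png

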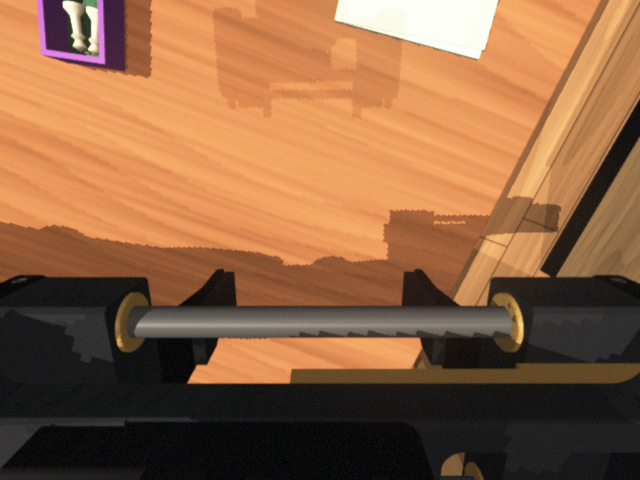

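Candidates in the top view: the dark walnut tray is at (438,249), with a purple look-alike at (461,348). The pale tray is at (210,238), with a turquoise look-alike at (180,331). The red box is at (297,274) with its clasp at (274,243), and the red lid is at (335,344). By the description I choose (438,249), (210,238) and (297,274), and I'll check them close up.

```bash
python3 - <<'E'
import cv2,numpy as np
im=cv2.imread("pics/top0.png")
c=[cv2.resize(im[y-50:y+50,x-45:x+45],None,fx=2.9*1,fy=2.9,interpolation=cv2.INTER_CUBIC) for x,y in((438,249),(210,238),(297,274))]
cv2.imwrite("pics/crop.png",np.hstack(c))
E
```

```text
(no output)
```

View pics/crop.png

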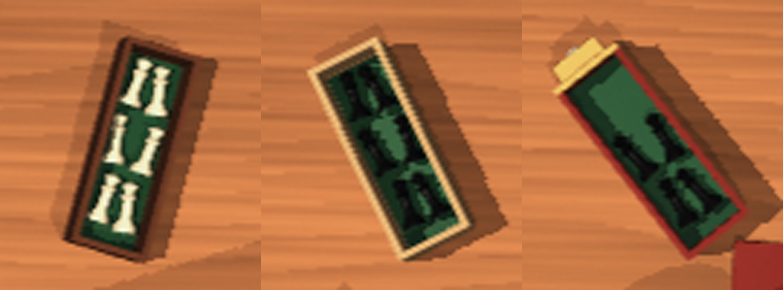

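The crop confirms the choice: brown tray with cream men, pale wood rim with black men, and red box with a brass clasp at its upper-left end. Next I measure them.

```bash
cat > h.py <<'E'
import cv2,numpy as np
from cell import *
def cast(uv,p,z):
    uv=np.atleast_2d(np.array(uv,float));K,R,t=p["camera_matrix"],p["R"],p["t"]
    d=np.c_[uv,np.ones(len(uv))]@np.linalg.inv(K).T@R
    c=-R.T@t
    return (c+d*((z-c[2])/d[:,2])[:,None])
def proj(X,p):
    X=np.atleast_2d(X);q=(X@p["R"].T+p["t"])@p["camera_matrix"].T
    return q[:,:2]/q[:,2:]
def rect(mask,p,z):
    cs,_=cv2.findContours(mask.astype(np.uint8),cv2.RETR_EXTERNAL,cv2.CHAIN_APPROX_NONE)
    c=max(cs,key=cv2.contourArea)
    w=cast(c[:,0],p,z)[:,:2]
    (cx,cy),(a,b),g=cv2.minAreaRect((w*1000).astype(np.float32))
    if a<b:a,b,g=b,a,g+90
    return round(cx,1),round(cy,1),round(a,1),round(b,1),round((g+90)%180-90,1)
E
python3 - <<'E'
from h import *
im=cv2.imread("pics/top0.png");hsv=cv2.cvtColor(im,cv2.COLOR_BGR2HSV).astype(int)
p=camera_params("top")
for r in (245,): 
  for x in range(408,466,2):print(x,hsv[r,x])
print()
for x in range(184,240,2):print(x,hsv[240,x])
print()
for x in range(270,330,2):print(x,hsv[280,x])
E
```

```text
408 [ 12 167 197]
410 [ 12 169 192]
412 [ 12 169 192]
414 [ 12 169 193]
416 [ 11 166 193]
418 [ 11 168 178]
420 [ 11 169 167]
422 [ 12 169 169]
424 [ 10 170 120]
426 [  8 167  49]
428 [  9 171 106]
430 [ 20 114  49]
432 [ 19  86 139]
434 [ 29  55 207]
436 [ 67 129  71]
438 [ 66 135  81]
440 [ 67 134  80]
442 [ 67 133  67]
444 [47 80 93]
446 [ 32  36 243]
448 [ 23  71 220]
450 [  9 161  46]
452 [  9 168  50]
454 [  9 172 114]
456 [ 10 170 108]
458 [ 11 169 107]
460 [ 11 169 107]
462 [ 11 167 188]
464 [ 12 169 189]

184 [ 12 168 197]
186 [ 12 167 197]
188 [ 11 168 199]
190 [ 11 166 198]
192 [ 12 167 197]
194 [ 15 136 225]
196 [ 16 133 192]
198 [ 15 138  74]
200 [56 93 44]
202 [ 68 123  31]
204 [15 39 26]
206 [ 70 102  15]
208 [ 66 133  46]
210 [ 65 109  89]
212 [ 64 108 104]
214 [ 64 104  86]
216 [120  21  12]
218 [60 32  8]
220 [70 96 16]
222 [ 17 128 211]
224 [ 15 136 156]
226 [ 13 145  79]
228 [ 11 169 107]
230 [ 11 169 116]
232 [ 11 169 116]
234 [ 11 169 116]
236 [ 11 171 116]
238 [ 11 167 180]

270 [ 12 164 211]
272 [ 12 165 212]
274 [ 12 166 211]
276 [ 12 165 212]
278 [ 11 164 212]
280 [ 11 165 212]
282 [  9 171 194]
284 [  2 188 155]
286 [  5 167  61]
288 [ 67 117  48]
290 [ 66 110  37]
292 [ 0 12 21]
294 [ 0 23 11]
296 [70 64 12]
298 [ 70 109  28]
300 [ 68 123  54]
302 [ 66 103  47]
304 [ 66 118  93]
306 [ 65 117  72]
308 [ 66 119  88]
310 [ 65 119  94]
312 [ 65 119  94]
314 [  5 172 132]
316 [  2 191 151]
318 [ 10 171  94]
320 [ 11 169  89]
322 [ 11 171 118]
324 [ 11 169 116]
326 [ 11 171 116]
328 [ 11 173 115]
```

```bash
python3 - <<'E'
from h import *
im=cv2.imread("pics/top0.png");hsv=cv2.cvtColor(im,cv2.COLOR_BGR2HSV).astype(int);H,S,V=[hsv[...,i] for i in range(3)]
p=camera_params("top")
def win(m,x,y,s=55):
    o=np.zeros_like(m);o[y-s:y+s,x-s:x+s]=m[y-s:y+s,x-s:x+s];return o
mp=win((S<150)&(V>110)&(H>=13),210,238)
print("pale",rect(mp,p,.04))
mb=win(((H<=7)|(H>=175))&(S>165)&(V>45)|((H>30)&(H<90)),297,274); mb[300:,322:]=0
print("box",rect(mb,p,.05))
mc=win((H>=18)&(H<30)&(S>140)&(V>120),274,243,20)
print("clasp",rect(mc,p,.045),mc.sum())
mw=win((V<88)|((H>18)&(S<150)),438,249)
print("walnut",rect(mw,p,.04))
v=np.zeros((480,640),np.uint8);v[mp|mb|mw]=255;v[mc]=128
cv2.imwrite("pics/m.png",cv2.resize(v[180:330,160:480],None,fx=2.5,fy=2.5))
for n,x in dict(bishop=(244,170),clip=(315,165),ash=(380,158),lid=(335,345)).items():print(n,cast(x,p,0))
E
```

```text
pale (584.3, 222.6, 160.7, 59.6, 28.0)
box (506.5, 27.1, 153.7, 58.6, 40.0)
clasp (573.8, 83.9, 56.8, 18.0, -49.7) 165
walnut (572.6, -279.6, 151.0, 48.9, -15.4)
bishop [[0.74752779 0.15744482 0.        ]]
clip [[ 0.76293657 -0.0045941   0.        ]]
ash [[ 0.78271221 -0.15296295  0.        ]]
lid [[ 0.35929942 -0.05852349  0.        ]]
```

View pics/m.png

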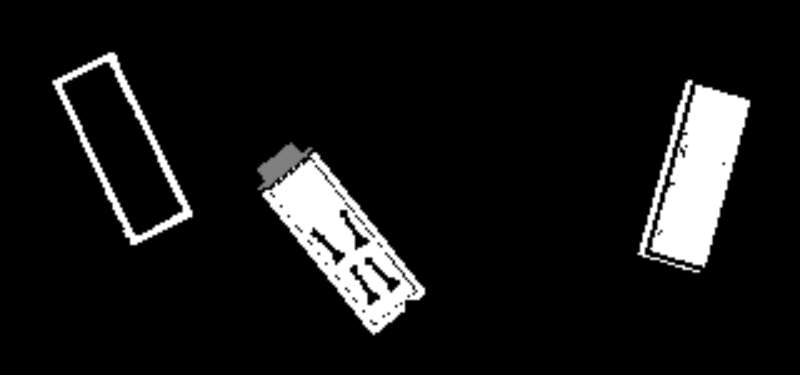

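```bash
cat >> h.py <<'E'
from scipy.spatial.transform import Rotation as Ro
def rel(x,y,z,yaw,o=None):
    "rows values to bring TCP to x,y,z (mm) with yaw (axis mod 180)"
    o=o or get_obs();R=Ro.from_euler('xyz',o["tool_rot"],degrees=True)
    d=R.inv().apply(np.array([x,y,z])/1000-o["tool_pos"])
    dy=(yaw-o["tool_rot"][2]+90)%180-90
    return d.round(4),round(-np.radians(dy),4)
E
python3 - <<'E'
from h import *
o=get_obs();p=camera_params("wrist")
R=Ro.from_euler('xyz',o["tool_rot"],degrees=True).as_matrix()
c=-p["R"].T@p["t"];print("cam in tool",R.T@(c-o["tool_pos"]));print("axis",R.T@p["R"].T)
print(proj(o["tool_pos"],p))
for v in(20,130,250): print(v,R.T@(cast((318,v),p,.04)[0]-o["tool_pos"]))
print(rel(572,-281,200,-15.4))
E
```

```text
cam in tool [ 0.07418874 -0.00082746 -0.18264128]
axis [[ 1.12340382e-03 -9.62655067e-01 -2.70728571e-01]
 [ 9.99999239e-01  9.43516962e-04  7.94602414e-04]
 [-5.09491041e-04 -2.70729258e-01  9.62655395e-01]]
[[319.83943599 274.06204307]]
20 [ 0.17829521 -0.00140841  0.16112424]
130 [ 0.08437081 -0.00135658  0.16112921]
250 [-0.03790597 -0.00128911  0.16113568]
(array([ 0.4397, -0.1882,  0.0014]), np.float64(0.6216))
```

```bash
python3 -c "
from h import *
print(rel(495,-260,205,-15.4))"
```

```text
(array([ 0.3747, -0.2345, -0.0036]), np.float64(0.6216))
```

```bash
python3 -m handwheel '[[0.087,0.375,-0.2345,-0.004,0.62],[0.087,0.375,-0.2345,-0.004,0.62],[0.087,0.375,-0.2345,-0.004,0.62],[0.087,0.375,-0.2345,-0.004,0.62],[0.087,0.375,-0.2345,-0.004,0.62],[0.087,0.375,-0.2345,-0.004,0.62],[0.087,0.375,-0.2345,-0.004,0.62],[0.087,0.375,-0.2345,-0.004,0.62],[0.087,0.375,-0.2345,-0.004,0.62],[0.087,0.375,-0.2345,-0.004,0.62],[0.087,0.375,-0.2345,-0.004,0.62],[0.087,0.375,-0.2345,-0.004,0.62],[0.087,0.375,-0.2345,-0.004,0.62],[0.087,0.375,-0.2345,-0.004,0.62]]' 20
python3 - <<'E'
from h import *
import pickle
p=camera_params("wrist");im=read_camera("wrist");pickle.dump(p,open("w1.pkl","wb"))
print(get_obs()["tool_pos"],get_obs()["tool_rot"])
cv2.imwrite("pics/w1.png",im)
E
```

```text
time_s: 1.55
tool_pos: [0.4946, -0.2617, 0.2059]
tool_rot: [180.0, 0.0, -15.5]
force: [-0.2, 0.2, 0.3]
grip_width: 0.0872
[ 0.49476897 -0.2614929   0.20591974] [ 1.79986857e+02  6.88788433e-03 -1.54351168e+01]
```

View pics/w1.png

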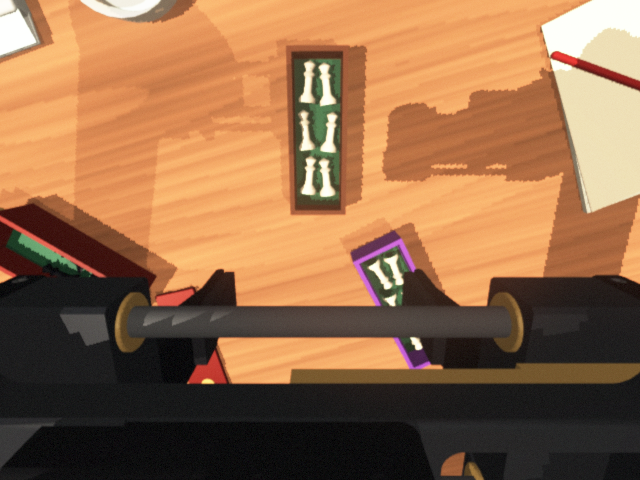

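The wrist view shows the walnut tray at cols 287–344, rows 45–213, with the purple one lower right at (390,300). I'll zoom in on the tray.

```bash
python3 - <<'E'
from h import *
import pickle
im=cv2.imread("pics/w1.png");p=pickle.load(open("w1.pkl","rb"))
hsv=cv2.cvtColor(im,cv2.COLOR_BGR2HSV).astype(int)
print([tuple(hsv[60,x]) for x in range(280,300)]);print([tuple(hsv[60,x]) for x in range(338,350)])
print([tuple(hsv[y,318]) for y in range(40,56)]);print([tuple(hsv[y,318]) for y in range(203,220)])
cv2.imwrite("pics/w1c.png",cv2.resize(im[35:225,270:370],None,fx=3,fy=3,interpolation=cv2.INTER_CUBIC))
E
```

```text
[(np.int64(13), np.int64(152), np.int64(231)), (np.int64(13), np.int64(158), np.int64(229)), (np.int64(12), np.int64(155), np.int64(231)), (np.int64(13), np.int64(157), np.int64(231)), (np.int64(13), np.int64(151), np.int64(233)), (np.int64(12), np.int64(156), np.int64(230)), (np.int64(11), np.int64(162), np.int64(192)), (np.int64(10), np.int64(162), np.int64(165)), (np.int64(9), np.int64(159), np.int64(164)), (np.int64(10), np.int64(158), np.int64(166)), (np.int64(9), np.int64(158), np.int64(152)), (np.int64(9), np.int64(169), np.int64(115)), (np.int64(9), np.int64(154), np.int64(86)), (np.int64(12), np.int64(148), np.int64(79)), (np.int64(21), np.int64(101), np.int64(73)), (np.int64(26), np.int64(81), np.int64(69)), (np.int64(27), np.int64(85), np.int64(69)), (np.int64(30), np.int64(75), np.int64(71)), (np.int64(29), np.int64(79), np.int64(68)), (np.int64(27), np.int64(78), np.int64(69))]
[(np.int64(52), np.int64(87), np.int64(106)), (np.int64(48), np.int64(86), np.int64(107)), (np.int64(27), np.int64(98), np.int64(102)), (np.int64(14), np.int64(139), np.int64(97)), (np.int64(10), 
[... 1150 characters left out ...]
, np.int64(85)), (np.int64(13), np.int64(146), np.int64(91)), (np.int64(10), np.int64(159), np.int64(88)), (np.int64(9), np.int64(153), np.int64(90)), (np.int64(10), np.int64(159), np.int64(93)), (np.int64(10), np.int64(163), np.int64(103)), (np.int64(10), np.int64(160), np.int64(137)), (np.int64(9), np.int64(163), np.int64(166)), (np.int64(10), np.int64(158), np.int64(171)), (np.int64(10), np.int64(164), np.int64(171)), (np.int64(11), np.int64(159), np.int64(204)), (np.int64(13), np.int64(152), np.int64(238)), (np.int64(15), np.int64(146), np.int64(248)), (np.int64(15), np.int64(145), np.int64(246)), (np.int64(15), np.int64(146), np.int64(245)), (np.int64(14), np.int64(148), np.int64(245))]
```

View pics/w1c.png

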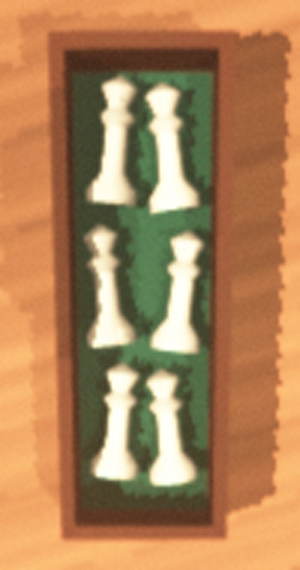

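```bash
python3 - <<'E'
from h import *
import pickle
p=pickle.load(open("w1.pkl","rb"))
c=cast([(286,45.3),(347.7,45.3),(345.7,214.3),(290.7,214.3)],p,.04)*1000
print(c.round(1),c.mean(0))
n=lambda a,b:(np.linalg.norm(c[a]-c[b]).round(1),np.degrees(np.arctan2(*(c[a]-c[b])[1::-1])).round(1))
print(n(0,3),n(1,2),n(0,1),n(3,2))
m=c.mean(0);print(rel(m[0],m[1],110,-15.4))
E
```

```text
[[ 655.8 -274.4   40. ]
 [ 640.7 -329.3   40. ]
 [ 486.8 -288.5   40. ]
 [ 502.1 -232.8   40. ]] [ 571.35398377 -281.25844832   40.        ]
(np.float64(159.2), np.float64(-15.1)) (np.float64(159.2), np.float64(-14.8)) (np.float64(57.0), np.float64(74.6)) (np.float64(57.8), np.float64(74.6))
(array([ 0.0791, -0.0014,  0.0959]), np.float64(-0.0006))
```

The rim is 159×57.5 mm as expected, centred at (571.4, −281.3) with yaw −15.1, and the top view agrees within 2 mm. I go down, grip and lift.

```bash
python3 -m handwheel '[[0.087,0.04,-0.001,0.04,-0.005],[0.087,0.079,-0.0015,0.07,-0.005],[0.087,0.079,-0.0015,0.11,-0.005],[0.087,0.079,-0.0015,0.15,-0.005],[0.087,0.079,-0.0015,0.18,-0.005],[0.087,0.079,-0.0015,0.194,-0.005],[0.087,0.079,-0.0015,0.194,-0.005],[0.087,0.079,-0.0015,0.194,-0.005],[0.05,0.079,-0.0015,0.194,-0.005],[0.05,0.079,-0.0015,0.194,-0.005],[0.05,0.079,-0.0015,0.194,-0.005],[0.05,0.079,-0.0015,0.194,-0.005],[0.05,0.079,-0.0015,0.194,-0.005],[0.05,0.079,-0.0015,0.194,-0.005],[0.05,0.079,-0.0015,0.194,-0.005],[0.05,0.079,-0.0015,0.194,-0.005]]' 25
```

```text
time_s: 3.2
tool_pos: [0.5722, -0.2805, 0.0125]
tool_rot: [179.9, -0.0, -15.0]
force: [-1.0, -1.2, 4.0]
grip_width: 0.0575
```

```bash
python3 -m handwheel '[[0.05,0,0,-0.02,0],[0.05,0,0,-0.05,0],[0.05,0,0,-0.09,0],[0.05,0,0,-0.13,0],[0.05,0,0,-0.17,0],[0.05,0,0,-0.19,0],[0.05,0,0,-0.2,0],[0.05,0,0,-0.2,0],[0.05,0,0,-0.2,0]]' 30
python3 - <<'E'
from h import *
import pickle
# view pose of the box: TCP behind box along yaw 40 (or 220)
for d in (-90,):
    t=np.radians(40);print(rel(509+d*np.cos(t),29+d*np.sin(t),210,40))
im=read_camera("wrist");cv2.imwrite("pics/w2.png",im)
E
```

```text
time_s: 4.1
tool_pos: [0.571, -0.2792, 0.2096]
tool_rot: [-180.0, 0.2, -15.0]
force: [-0.0, 0.5, -3.6]
grip_width: 0.0573
(array([-0.1914, -0.2079,  0.0004]), np.float64(-0.9601))
```

View pics/w2.png

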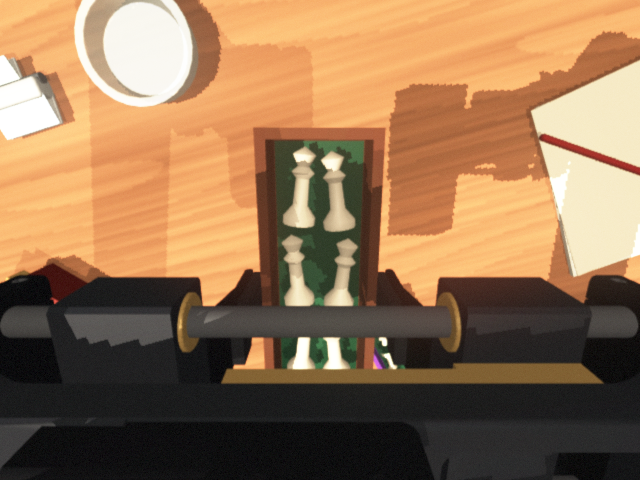

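Tray held; its far end is at row 128, cols 253–385. Now I go to a pose from which the box shows to the left of the held tray.

```bash
python3 - <<'E'
from h import *
print(rel(522,-117,210,40))
E
```

```text
(array([-0.0892, -0.144 , -0.0002]), np.float64(-0.9602))
```

```bash
python3 -m handwheel '[[0.05,-0.01,-0.017,0,-0.1],[0.05,-0.025,-0.04,0,-0.22],[0.05,-0.04,-0.065,0,-0.36],[0.05,-0.055,-0.09,0,-0.5],[0.05,-0.07,-0.115,0,-0.64],[0.05,-0.083,-0.134,0,-0.78],[0.05,-0.089,-0.144,0,-0.9],[0.05,-0.089,-0.144,0,-0.96],[0.05,-0.089,-0.144,0,-0.96],[0.05,-0.089,-0.144,0,-0.96],[0.05,-0.089,-0.144,0,-0.96]]'
python3 - <<'E'
from h import *
import pickle
p=camera_params("wrist");im=read_camera("wrist");pickle.dump(p,open("w3.pkl","wb"))
cv2.imwrite("pics/w3.png",im)
print(proj([.509,.029,.05],p))
E
```

```text
time_s: 5.25
tool_pos: [0.5231, -0.118, 0.2112]
tool_rot: [-179.9, 0.0, 39.9]
force: [-0.7, 0.4, -3.1]
grip_width: 0.0577
[[193.94180705 130.97792035]]
```

View pics/w3.png

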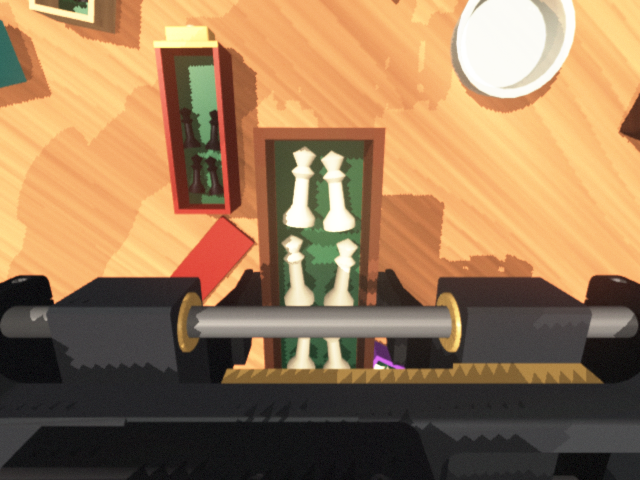

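```bash
python3 - <<'E'
import cv2
im=cv2.imread("pics/w3.png")
cv2.imwrite("pics/w3c.png",cv2.resize(im[20:220,140:265],None,fx=3,fy=3,interpolation=cv2.INTER_CUBIC))
cv2.imwrite("pics/w3d.png",cv2.resize(im[110:160,240:400],None,fx=4,fy=4,interpolation=cv2.INTER_CUBIC))
E
```

```text
(no output)
```

View pics/w3c.png

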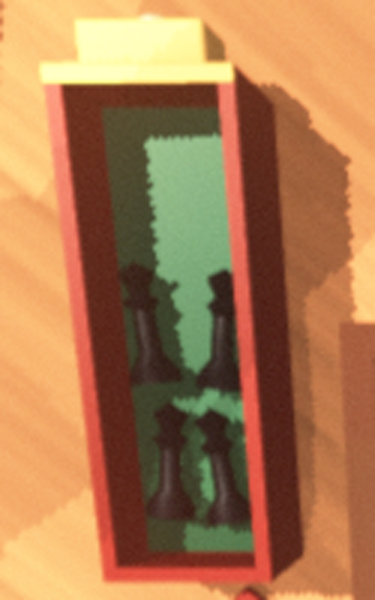

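View pics/w3d.png

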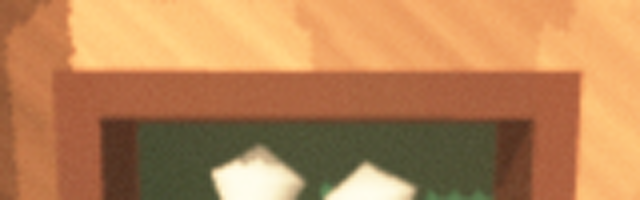

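```bash
python3 - <<'E'
from h import *
import pickle
p=pickle.load(open("w3.pkl","rb"))
q=np.array([(45,84),(234,84),(271,570),(103,581),(41,63),(234,63),(75,20),(202,20)])/3+[140,20]
c=cast(q,p,.05)*1000
print(c.round(1))
n=lambda a,b:(np.linalg.norm(c[a]-c[b]).round(1),np.degrees(np.arctan2(*(c[a]-c[b])[1::-1])).round(1))
for a,b in((0,3),(1,2),(0,1),(3,2),(4,3),(5,2),(4,5),(6,7)):print(a,b,n(a,b))
# tool frame of tray end
o=get_obs();R=Ro.from_euler('xyz',o["tool_rot"],degrees=True)
z=o["tool_pos"][2]+.0282  # tray rim ~ 28mm above TCP
q=np.array([(55,71),(580,71)])/4+[240,110]
e=cast(q,p,z);print(R.inv().apply(e-o["tool_pos"])*1000,o["tool_pos"],o["tool_rot"],z)
near=(c[2]+c[3])/2
for L in(80,):
  for yaw in(39,40,41):
    t=np.radians(yaw);print(yaw,near[:2]+L*np.array([np.cos(t),np.sin(t)]))
E
```

```text
[[546.3  97.2  50. ]
 [583.2  53.   50. ]
 [468.3 -43.9  50. ]
 [427.9  -1.7  50. ]
 [550.4 101.2  50. ]
 [587.9  56.4  50. ]
 [566.7  99.6  50. ]
 [591.2  70.4  50. ]]
0 3 (np.float64(154.2), np.float64(39.9))
1 2 (np.float64(150.3), np.float64(40.2))
0 1 (np.float64(57.5), np.float64(129.9))
3 2 (np.float64(58.4), np.float64(133.7))
4 3 (np.float64(159.9), np.float64(40.0))
5 2 (np.float64(156.0), np.float64(40.0))
4 5 (np.float64(58.4), np.float64(129.9))
6 7 (np.float64(38.1), np.float64(129.9))
[[ 79.83682224 -28.88153548 -28.21075807]
 [ 79.88423674  28.10518902 -28.25789356]] [ 0.52318678 -0.11802384  0.21137847] [-1.79952630e+02  2.48484117e-02  3.98902555e+01] 0.23957847380799097
39 [510.29986951  27.54359947]
40 [509.41174805  28.62097696]
41 [508.50495902  29.6826905 ]
```

The box measures 159.9×58 mm counting the brass plate on its end. It is centred at about (508, 27.6) with yaw 40.0. The top view gives (509, 29), which agrees. The tray is centred in the hand to within 0.5 mm. I aim for a stepped-out centre of (523.3, 40.5).

```bash
python3 - <<'E'
from h import *
print(rel(523.5,40.3,75,40),rel(523.5,40.3,56.5,40))
E
```

```text
(array([ 0.1018, -0.1212,  0.1364]), np.float64(-0.0019)) (array([ 0.1018, -0.1211,  0.1549]), np.float64(-0.0019))
```

```bash
python3 -m handwheel '[[0.05,0.015,-0.02,0,-0.002],[0.05,0.04,-0.05,0,-0.002],[0.05,0.065,-0.08,0,-0.002],[0.05,0.09,-0.108,0.01,-0.002],[0.05,0.1018,-0.1212,0.03,-0.002],[0.05,0.1018,-0.1212,0.06,-0.002],[0.05,0.1018,-0.1212,0.09,-0.002],[0.05,0.1018,-0.1212,0.115,-0.002],[0.05,0.1018,-0.1212,0.13,-0.002],[0.05,0.1018,-0.1212,0.1364,-0.002],[0.05,0.1018,-0.1212,0.1364,-0.002],[0.05,0.1018,-0.1212,0.1364,-0.002]]'
python3 - <<'E'
from h import *
print(rel(523.5,40.3,56.5,40))
import pickle
p=camera_params("wrist");im=read_camera("wrist");pickle.dump(p,open("w4.pkl","wb"))
cv2.imwrite("pics/w4.png",im)
s=read_camera("scene");cv2.imwrite("pics/s4.png",cv2.resize(s[150:290,230:400],None,fx=4,fy=4,interpolation=cv2.INTER_CUBIC))
E
```

```text
time_s: 6.5
tool_pos: [0.5246, 0.0407, 0.0767]
tool_rot: [179.9, -0.1, 40.1]
force: [0.0, -0.5, -3.2]
grip_width: 0.0572
(array([-0.0011, -0.0004,  0.0202]), np.float64(0.0014))
```

View pics/s4.png

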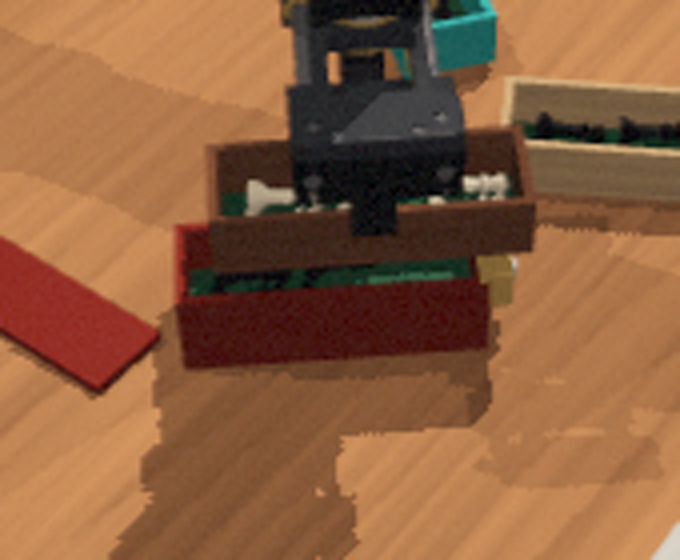

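View pics/w4.png

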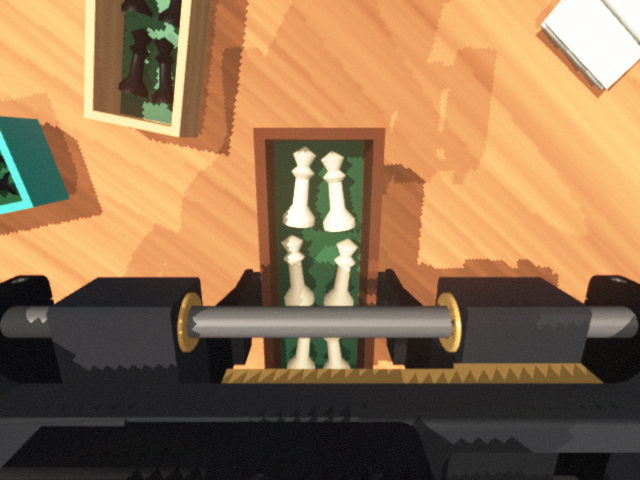

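The tray hovers square over the box, offset toward the clasp. I lower it gently and watch the force.

```bash
python3 -m handwheel '[[0.05,-0.001,-0.0004,0.004,0],[0.05,-0.001,-0.0004,0.008,0],[0.05,-0.001,-0.0004,0.012,0],[0.05,-0.001,-0.0004,0.015,0],[0.05,-0.001,-0.0004,0.017,0],[0.05,-0.001,-0.0004,0.017,0],[0.05,-0.001,-0.0004,0.017,0]]'
```

```text
time_s: 7.3
tool_pos: [0.5225, 0.0404, 0.0585]
tool_rot: [-180.0, 0.0, 40.1]
force: [-0.1, 0.8, -3.2]
grip_width: 0.0574
```

```bash
python3 -m handwheel '[[0.05,0,0,0.001,0],[0.05,0,0,0.001,0],[0.05,0,0,0.002,0],[0.05,0,0,0.002,0]]'
python3 -m handwheel '[[0.05,0,0,0.001,0],[0.05,0,0,0.001,0]]'
```

```text
time_s: 7.7
tool_pos: [0.5226, 0.0403, 0.0566]
tool_rot: [180.0, -0.0, 40.1]
force: [-1.0, -0.0, -2.5]
grip_width: 0.0575
time_s: 7.9
tool_pos: [0.5226, 0.0403, 0.0565]
tool_rot: [180.0, 0.0, 40.1]
force: [-3.7, -0.6, 5.3]
grip_width: 0.0576
```

Contact comes at TCP z 56.5 mm, exactly the predicted seated height. I release and rise, offset so the camera can look.

```bash
python3 -m handwheel '[[0.065,0,0,0,0],[0.087,0,0,0,0],[0.087,0,0,0,0],[0.087,0,0,0,0],[0.087,0,0,0,0],[0.087,0,0,-0.02,0],[0.087,0,0,-0.05,0],[0.087,0,0,-0.09,0],[0.087,-0.04,0,-0.13,0],[0.087,-0.08,0,-0.15,0],[0.087,-0.08,0,-0.15,0],[0.087,-0.08,0,-0.15,0],[0.087,-0.08,0,-0.15,0]]'
python3 - <<'E'
from h import *
import pickle
p=camera_params("wrist");im=read_camera("wrist");pickle.dump(p,open("w5.pkl","wb"))
cv2.imwrite("pics/w5.png",im)
s=read_camera("scene");cv2.imwrite("pics/s5f.png",s);cv2.imwrite("pics/s5.png",cv2.resize(s[150:290,230:400],None,fx=4,fy=4,interpolation=cv2.INTER_CUBIC))
E
```

```text
time_s: 9.2
tool_pos: [0.4613, -0.0104, 0.2048]
tool_rot: [-179.9, 0.0, 40.2]
force: [0.1, 0.1, -0.7]
grip_width: 0.0871
```

View pics/s5.png

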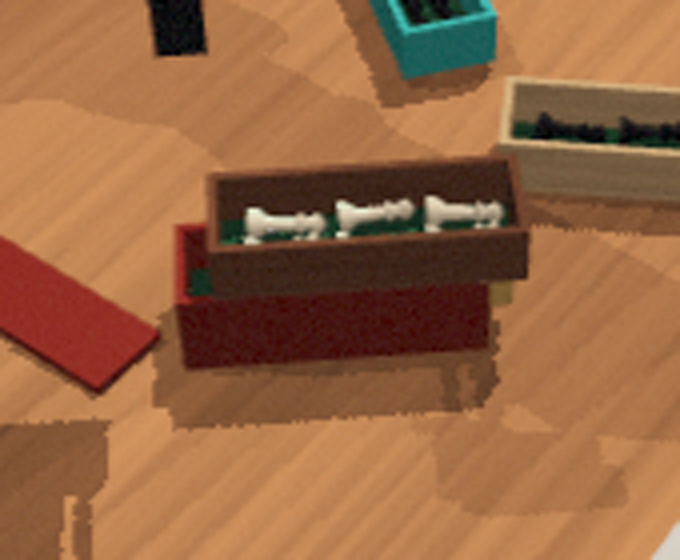

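View pics/w5.png

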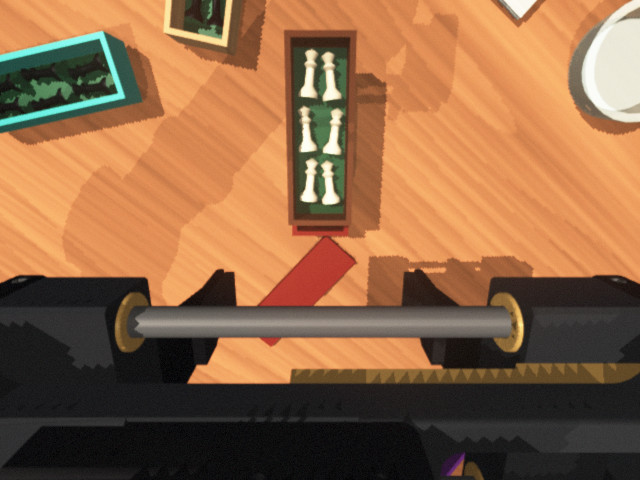

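The walnut tray sits flat and square, stepped out toward the clasp, with the red rim showing at rows 225–235. I measure the step next.

```bash
python3 - <<'E'
from h import *
import pickle
im=cv2.imread("pics/w5.png");p=pickle.load(open("w5.pkl","rb"))
cv2.imwrite("pics/w5c.png",np.hstack([cv2.resize(im[20:60,270:370],None,fx=4,fy=4,interpolation=cv2.INTER_CUBIC),cv2.resize(im[205:245,270:370],None,fx=4,fy=4,interpolation=cv2.INTER_CUBIC)]))
t=np.radians(28)
print(rel(584.3-80*np.cos(t),222.6-80*np.sin(t),205,28))
E
```

```text
(array([ 0.166 , -0.1152, -0.0005]), np.float64(0.2131))
```

View pics/w5c.png

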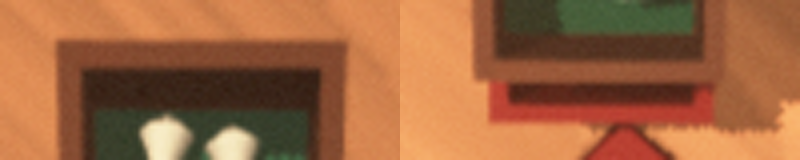

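```bash
python3 - <<'E'
from h import *
import pickle
p=pickle.load(open("w5.pkl","rb"))
c=cast([(284.25,30),(356.75,30.5),(350.5,225.3),(288.25,224.5)],p,.084)*1000
b=cast([(292,235.7),(348,235.7)],p,.05)*1000
t=np.radians(40);u=np.array([np.cos(t),np.sin(t),0]);v=np.array([np.sin(t),-np.cos(t),0])
print(c.mean(0),b.mean(0));print(np.linalg.norm(c-np.roll(c,1,0),axis=1),np.linalg.norm(b[0]-b[1]))
for d in(c[0]-c[3],c[1]-c[2]):print(np.degrees(np.arctan2(d[1],d[0])))
bc=b.mean(0)+80*u;print("boxc",bc,"offset",(c.mean(0)-bc)@u,(c.mean(0)-bc)@v,"near",(c[2:].mean(0)-b.mean(0))@u)
E
```

```text
[522.30312449  40.60082874  84.        ] [446.48418342 -23.89050782  50.        ]
[159.11921886  57.65011334 159.5092907   57.44557386] 57.97925115915766
39.96547569479572
39.891266070656854
boxc [507.76773887  27.53250096  50.        ] offset 19.534910553960927 -0.6677541001476431 near 19.877862194716208
```

```bash
python3 -m handwheel '[[0.087,0.03,-0.02,0,0.05],[0.087,0.07,-0.05,0,0.1],[0.087,0.11,-0.08,0,0.15],[0.087,0.15,-0.105,0,0.2],[0.087,0.166,-0.115,0,0.213],[0.087,0.166,-0.115,0,0.213],[0.087,0.166,-0.115,0,0.213],[0.087,0.166,-0.115,0,0.213],[0.087,0.166,-0.115,0,0.213]]'
python3 - <<'E'
from h import *
import pickle
p=camera_params("wrist");im=read_camera("wrist");pickle.dump(p,open("w6.pkl","wb"))
cv2.imwrite("pics/w6.png",im)
hsv=cv2.cvtColor(im,cv2.COLOR_BGR2HSV).astype(int);H,S,V=[hsv[...,i] for i in range(3)]
cv2.imwrite("pics/w6c.png",cv2.resize(im[30:230,250:390],None,fx=3,fy=3,interpolation=cv2.INTER_CUBIC))
E
```

```text
time_s: 10.2
tool_pos: [0.5143, 0.182, 0.2053]
tool_rot: [180.0, 0.0, 27.8]
force: [-0.6, -0.0, 0.6]
grip_width: 0.087
```

View pics/w6.png

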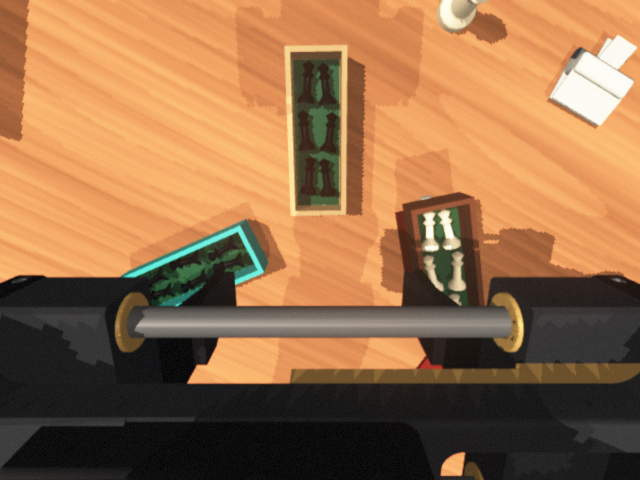

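View pics/w6c.png

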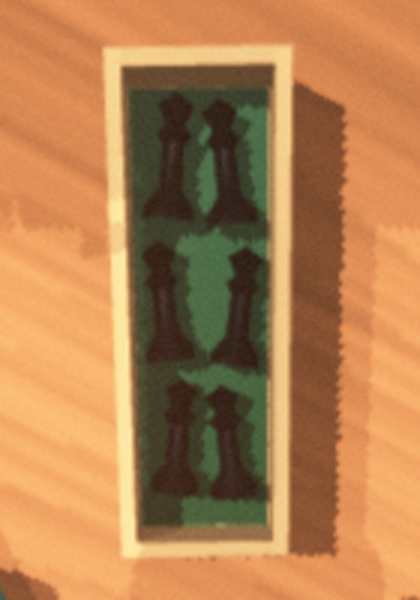

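The step is 19.5–19.9 mm, 0.7 mm sideways, yaw 39.9, so it is good. In this view the pale tray is at cols 285–347, rows 45–215, and turquoise at lower left is avoided.

```bash
python3 - <<'E'
from h import *
import pickle
p=pickle.load(open("w6.pkl","rb"))
c=cast(np.array([(104,45),(293,45),(288,557),(121,557)])/3+[250,30],p,.04)*1000
print(c.mean(0),np.linalg.norm(c-np.roll(c,1,0),axis=1))
ys=[np.degrees(np.arctan2(d[1],d[0])) for d in(c[0]-c[3],c[1]-c[2])];print(ys)
m=c.mean(0);print(rel(m[0],m[1],12,np.mean(ys)))
E
```

```text
[583.25796324 220.48610778  40.        ] [160.61124056  58.03588804 160.64863018  58.45216363]
[np.float64(28.384259053363365), np.float64(28.532604309238433)]
(array([ 0.0789, -0.002 ,  0.1934]), np.float64(-0.0121))
```

```bash
python3 -m handwheel '[[0.087,0.04,-0.001,0.04,-0.01],[0.087,0.079,-0.002,0.07,-0.01],[0.087,0.079,-0.002,0.11,-0.01],[0.087,0.079,-0.002,0.15,-0.01],[0.087,0.079,-0.002,0.18,-0.01],[0.087,0.079,-0.002,0.1934,-0.01],[0.087,0.079,-0.002,0.1934,-0.01],[0.087,0.079,-0.002,0.1934,-0.01],[0.05,0.079,-0.002,0.1934,-0.01],[0.05,0.079,-0.002,0.1934,-0.01],[0.05,0.079,-0.002,0.1934,-0.01],[0.05,0.079,-0.002,0.1934,-0.01],[0.05,0.079,-0.002,0.1934,-0.01],[0.05,0.079,-0.002,0.1934,-0.01],[0.05,0.079,-0.002,0.1934,-0.01],[0.05,0.079,-0.002,0.1934,-0.01]]' 30
```

```text
time_s: 11.85
tool_pos: [0.5837, 0.2219, 0.0126]
tool_rot: [179.9, -0.0, 28.4]
force: [-0.2, -3.3, 5.6]
grip_width: 0.0578
```

```bash
python3 -m handwheel '[[0.05,0,0,-0.02,0],[0.05,0,0,-0.05,0],[0.05,0,0,-0.09,0],[0.05,0,0,-0.13,0],[0.05,0,0,-0.17,0],[0.05,0,0,-0.19,0],[0.05,0,0,-0.2,0],[0.05,0,0,-0.2,0],[0.05,0,0,-0.2,0]]' 30
python3 - <<'E'
from h import *
p=camera_params("wrist")
im=read_camera("wrist");cv2.imwrite("pics/w7.png",im)
cv2.imwrite("pics/w7d.png",cv2.resize(im[110:160,240:400],None,fx=4,fy=4,interpolation=cv2.INTER_CUBIC))
print(rel(508,27.6,130,40))
E
```

```text
time_s: 12.75
tool_pos: [0.5821, 0.222, 0.21]
tool_rot: [-180.0, 0.2, 28.5]
force: [-0.7, 0.3, -2.3]
grip_width: 0.0576
(array([-0.1574,  0.1355,  0.0802]), np.float64(-0.2012))
```

View pics/w7.png

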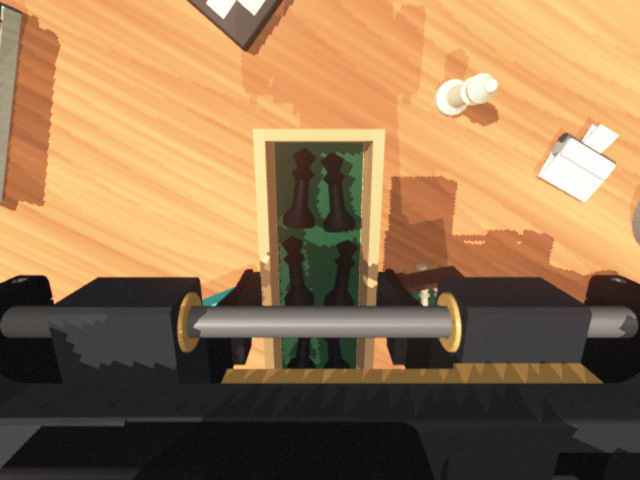

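View pics/w7d.png

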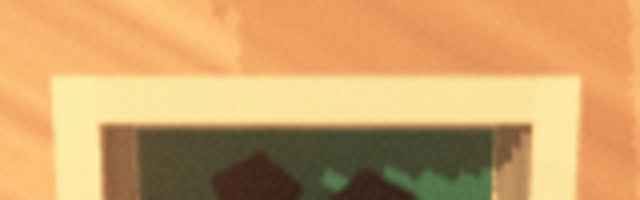

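The pale tray is held, its end row only 0.75 px from the walnut's, so about 0.7 mm back in the hand. I move it above the box.

```bash
python3 - <<'E'
from h import *
print(rel(508.8,27.7,110,40))
E
python3 -m handwheel '[[0.05,-0.02,0.017,0,-0.03],[0.05,-0.05,0.043,0,-0.07],[0.05,-0.08,0.07,0,-0.11],[0.05,-0.11,0.096,0,-0.15],[0.05,-0.14,0.122,0,-0.185],[0.05,-0.157,0.1355,0,-0.201],[0.05,-0.157,0.1355,0.01,-0.201],[0.05,-0.157,0.1355,0.03,-0.201],[0.05,-0.157,0.1355,0.06,-0.201],[0.05,-0.157,0.1355,0.085,-0.201],[0.05,-0.157,0.1355,0.098,-0.201],[0.05,-0.157,0.1355,0.098,-0.201],[0.05,-0.157,0.1355,0.098,-0.201]]'
python3 - <<'E'
from h import *
print(rel(508.8,27.7,90.5,40))
s=read_camera("scene");cv2.imwrite("pics/s8.png",cv2.resize(s[150:290,230:400],None,fx=4,fy=4,interpolation=cv2.INTER_CUBIC))
E
```

```text
(array([-0.1566,  0.1359,  0.1002]), np.float64(-0.2012))
time_s: 14.1
tool_pos: [0.51, 0.0292, 0.1143]
tool_rot: [-180.0, -0.0, 40.0]
force: [-0.0, 1.2, -1.4]
grip_width: 0.0574
(array([-0.0019,  0.0004,  0.0238]), np.float64(0.0004))
```

View pics/s8.png

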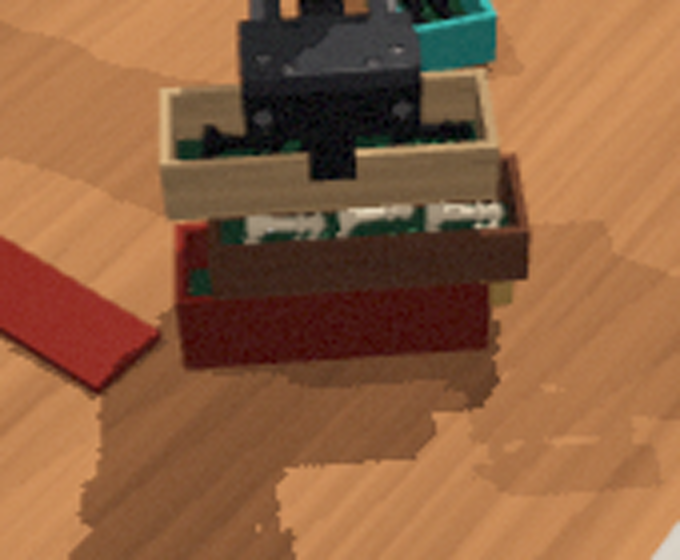

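The tray hovers straight above the box. I lower it gently.

```bash
python3 -m handwheel '[[0.05,-0.001,0.0004,0.005,0],[0.05,-0.0015,0.0004,0.01,0],[0.05,-0.0015,0.0004,0.015,0],[0.05,-0.0015,0.0004,0.018,0],[0.05,-0.0015,0.0004,0.02,0],[0.05,-0.0015,0.0004,0.02,0],[0.05,-0.0015,0.0004,0.02,0]]'
```

```text
time_s: 14.85
tool_pos: [0.5088, 0.0272, 0.0942]
tool_rot: [180.0, -0.0, 40.0]
force: [0.3, 0.2, -2.9]
grip_width: 0.0572
```

```bash
python3 -m handwheel '[[0.05,0,0,0.001,0],[0.05,0,0,0.001,0],[0.05,0,0,0.002,0],[0.05,0,0,0.002,0]]'; python3 -m handwheel '[[0.05,0,0,0.0005,0],[0.05,0,0,0.0005,0]]'
```

```text
time_s: 15.25
tool_pos: [0.5087, 0.0272, 0.092]
tool_rot: [-180.0, 0.0, 40.0]
force: [-0.2, 0.0, -2.3]
grip_width: 0.0576
time_s: 15.45
tool_pos: [0.5088, 0.0272, 0.0916]
tool_rot: [180.0, 0.0, 40.0]
force: [0.8, -0.5, -2.4]
grip_width: 0.0574
```

```bash
python3 -m handwheel '[[0.05,0,0,0.0005,0],[0.05,0,0,0.001,0],[0.05,0,0,0.001,0]]'; python3 -m handwheel '[[0.05,0,0,0.0005,0],[0.05,0,0,0.0005,0]]'
```

```text
time_s: 15.75
tool_pos: [0.5088, 0.0272, 0.0907]
tool_rot: [180.0, 0.0, 40.0]
force: [0.5, 0.0, -2.2]
grip_width: 0.0577
time_s: 15.95
tool_pos: [0.5088, 0.0272, 0.0906]
tool_rot: [180.0, 0.0, 40.0]
force: [-2.0, 0.1, 3.8]
grip_width: 0.0574
```

Contact at 90.6 mm, against 90.5 predicted. I release, rise and check.

```bash
python3 -m handwheel '[[0.065,0,0,0,0],[0.087,0,0,0,0],[0.087,0,0,0,0],[0.087,0,0,0,0],[0.087,0,0,0,0],[0.087,0,0,-0.02,0],[0.087,0,0,-0.05,0],[0.087,0,0,-0.09,0],[0.087,-0.04,0,-0.13,0],[0.087,-0.08,0,-0.15,0],[0.087,-0.08,0,-0.15,0],[0.087,-0.08,0,-0.15,0],[0.087,-0.08,0,-0.15,0]]'
python3 - <<'E'
from h import *
import pickle
p=camera_params("wrist");im=read_camera("wrist");pickle.dump(p,open("w9.pkl","wb"))
cv2.imwrite("pics/w9.png",im)
s=read_camera("scene");cv2.imwrite("pics/s9.png",s);cv2.imwrite("pics/s9c.png",cv2.resize(s[150:290,230:400],None,fx=4,fy=4,interpolation=cv2.INTER_CUBIC))
cv2.imwrite("pics/t9.png",read_camera("top"))
cv2.imwrite("pics/w9c.png",np.hstack([cv2.resize(im[0:60,260:380],None,fx=3,fy=3),cv2.resize(im[200:260,260:380],None,fx=3,fy=3)]))
E
```

```text
time_s: 17.25
tool_pos: [0.4476, -0.0233, 0.2394]
tool_rot: [-179.9, 0.0, 40.0]
force: [0.8, -1.5, -0.7]
grip_width: 0.0872
```

View pics/s9c.png

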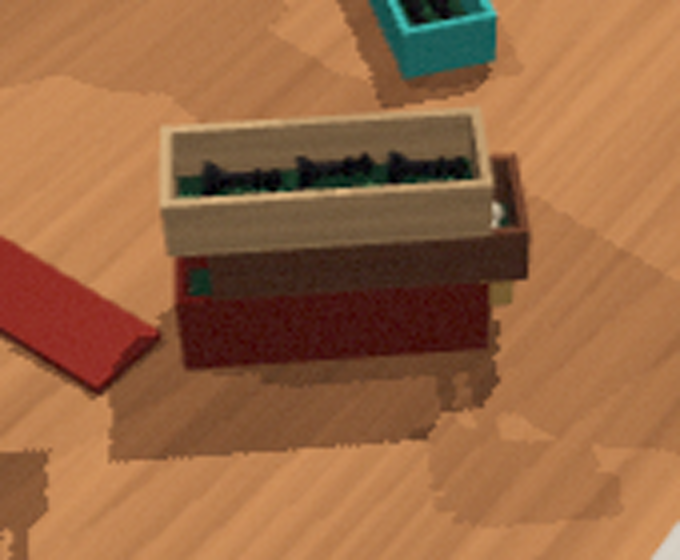

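View pics/w9.png

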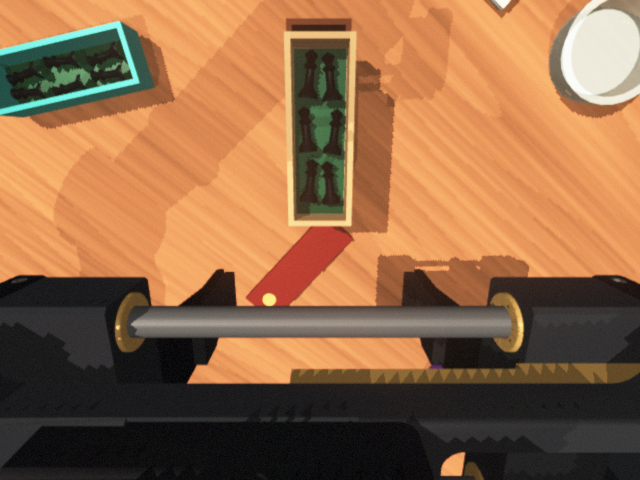

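View pics/w9c.png

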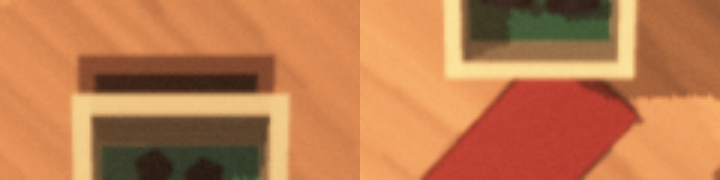

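View pics/t9.png

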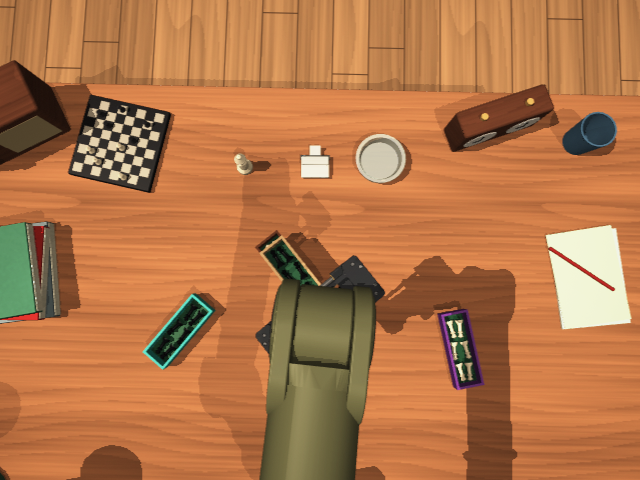

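The stack steps out and back, and the pale rim is flat in both views (w9: cols 284–356, rows 32–226). The bystanders stand at their old pixels. Last comes a numeric check.

```bash
python3 - <<'E'
from h import *
import pickle
p=pickle.load(open("w9.pkl","rb"))
a=np.array([(72,94),(290,95)])/3+[260,0];b=np.array([(635-360,79),(445-360,79)])/3+[260,200]
c=cast(np.vstack([a,b]),p,.118)*1000
w=cast(np.array([(79,56),(274,56)])/3+[260,0],p,.084)*1000
t=np.radians(40);u=np.array([np.cos(t),np.sin(t),0]);v=np.array([np.sin(t),-np.cos(t),0]);B=np.array([508,27.6,0])
print("sides",np.linalg.norm(c-np.roll(c,1,0),axis=1).round(1),"offset",(c.mean(0)-B)@u,(c.mean(0)-B)@v)
print("yaw",[np.degrees(np.arctan2(*(d)[1::-1])) for d in(c[0]-c[3],c[1]-c[2])])
print("walnut end",(w.mean(0)-B)@u-80,(w.mean(0)-B)@v)
A=cv2.imread("pics/scene0.png");S=cv2.imread("pics/s9.png")
for n,(x,y,s) in dict(bishop=(446,230,25),clip=(412,293,25),ash=(376,350,36),lid=(225,225,22)).items():
    print(n,np.median(cv2.absdiff(A,S)[y-s:y+s,x-s:x+s]))
E
```

```text
sides [160.2  57.9 160.   58.6] offset -0.7096925297062836 0.6715589556972673
yaw [np.float64(39.951754896235336), np.float64(40.19411688307148)]
walnut end 18.728146791123763 -0.6784458403773875
bishop 4.0
clip 4.0
ash 4.0
lid 15.0
```

```bash
python3 - <<'E'
from h import *
A=cv2.imread("pics/scene0.png");S=cv2.imread("pics/s9.png")
for i in(A,S):
    h=cv2.cvtColor(i,cv2.COLOR_BGR2HSV);m=((h[...,0]<5)|(h[...,0]>174))&(h[...,1]>150);m[:, :195]=0;m[:,272:]=0;m[:195]=0;m[255:]=0
    print(np.argwhere(m).mean(0),m.sum())
print(sign_off())
E
```

```text
[225.42650807 237.44010195] 1177
[225.44927536 237.50724638] 1173
the job is handed in; nothing more can be done
None
```

I stacked both trays on the red box by hand, walnut first and then pale, let go, and handed the job in at about 17.5 s of the 61 s allowed.

| Tray | Lengthwise from box centre | Sideways | Yaw (box is 40.0°) | Tool height at contact |
|---|---|---|---|---|
| Walnut | about 19.5 mm towards the clasp | 0.7 mm | 39.9° | 56.5 mm, as predicted for a seated keel |
| Pale | about 0.7 mm short of straight above the box | 0.7 mm | 40.1° | 90.6 mm, against 90.5 mm predicted |

- **Walnut after the second tray:** its clasp end then read 18.7 mm, 0.8 mm less than before. I take that as measurement noise rather than movement.
- **Seating:** both trays look level in the wrist and scene views.
- **Forces:** the readings after each move stayed under 8 N, including both contacts.
- **Bystanders:** the bishop, clip and ashtray are unchanged between the first and last pictures. The lid's patch differed in brightness, so I checked its centroid, which moved less than 0.1 px; the difference is probably the arm's shadow.
- **Look-alikes:** the turquoise and purple trays were left alone.

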